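# Seat a keyed arbor plug in a holding block and turn it to its stop

## Robot

A 6-joint arm with a two-finger parallel gripper is mounted at the origin on a cart in front of the work surface, level with it; the furniture and walls round the work are solid. World frame = base frame: x ahead of the robot, y to its left, z up, the work surface at z = 0. Lengths are in m, angles in rad, forces in N, time in s.
With the tool pointing down it reaches from about 0.35 to 0.95 m from the base axis. Payload 17.4 kg.
Tool frame: the origin (TCP) lies at the very end of the fingers, on their centre line; the grasp point (between the pads) lies 19 mm behind it; z points along the fingers, x is the direction in which the jaws open and shut, and the axes are right-handed (so a half turn about z gives the same grasp; the last joint's range is limited). The gripper opens to 93 mm and grips with 3 to 60 N. Pads are 15 mm wide; open, the fingers measure 128 mm over their backs; the gripper's body (75 mm by 188 mm) begins 65 mm behind the grasp point.
Start: joints at [-1.327, 0.116, 1.442, -0, 1.584, -0.038], TCP at [0.188, -0.648, 0.219] pointing down, gripper open.
Joint ranges: [-2.83, 2.83], [-0.83, 2.19], [0.07, 2.5], [-1.14, 4.28], [0.01, 3], [-2.97, 2.97]. Speed limits (rad/s): [1.89, 1.89, 2.22, 3.14, 3.14, 3.14].

## Interface

Orientations are given as a unit quaternion [x, y, z, w].
In Python, from plant import arm gives the robot as it stands. Calls block until the motion is done:
- arm.movep(position, orientation): joint-space move of the TCP to a pose.
- arm.line_to(position, rotation=None, vel=0.15, force_limit=None): straight line of the TCP; rotation=None keeps the orientation; vel is the mean speed in m/s. With force_limit (N) it stops when the force on the tool has changed by that much, and returns True; else False.
- arm.set_joints(angles): joint-space move.
- arm.set_gripper(opening): finger opening in m; the grip force is fixed at half the most; returns when the fingers have stopped.
- arm.dwell(seconds).
- arm.ik(position, orientation): joint angles nearest the present ones, or None.
- arm.get_obs(): the state.
- arm.camera(name): name is "side" or "top"; returns a dict with "color" (400x640x3 uint8, blue, green, red), "camera_matrix" (3x3 intrinsics, pixels), "R" (3x3) and "t" (3): a world point X has camera coordinates R X + t. Camera axes: x right, y down, z forward; pixel columns grow to the right and rows downward; lengths in m; the calibration is good to about 2 mm. A picture is of the moment at which its call begins. There is no depth.
A pose or a line that the arm cannot do raises arm.Unreachable and nothing moves.
- arm.sign_off(): hands the job in, once; it reports no verdict.
Trained networks look in a picture, given as the dict that the camera call returned (one of the last four; its "shot" number tells which), for a name from the list of things; names that differ only in an ending like _2 or _b are one class to them, and where a whole thing is asked for, a point or a joint stands for the part that bears it (a point fixed in the world has none). Each returns a list of dicts, best first, with "p" (0 to 1); they miss things now and then, are a little off and sometimes report something else, mostly with a low value. They report only what shows in the picture. A call takes as long as a camera call. They do not tell look-alikes from the thing itself.
- arm.look_for(picture, target): "centre" ([column, row] in pixels, amid what is visible of it).
The state is a dict: "time": time; "q": joint angles; "qvel": joint speeds; "joint_efforts": joint torques, N m; "position": TCP position; "eef_rot": TCP orientation; "ft_force": force on the tool from outside, world axes, zero at the start; "torque": the same for the moment, N m; "opening": finger opening in m.
Only numpy, scipy, OpenCV 4.12 (cv2) and the standard library are available. Lean on these libraries where they do the work, as an engineer would, in place of code of your own. Each camera call takes 0.05 s, during which the arm holds its last target. There are 200 camera calls.

## Task

Fit the steel arbor plug that stands on the bench into the round socket of the aluminium holding block: shuffle and turn it gently, never forcing it, until its two keys find the slots of the ring inside and it drops fully home with its flange down on the block. Then turn it clockwise (seen from above) to its stop, so that its grip tab lies in line with the two dark index marks on the block, and let go. Leave the other things on the bench where they are.

Things in the scene. Friction and masses are not known exactly. Their poses are not given: they have to be found in the camera images.
- plug: Loose bright steel arbor plug, 250 g, 65 mm tall, upright on the bench. Origin: centre of its underside, z up. Round body 24 mm across, z 0 to 26 mm, foot chamfered 1.5 mm; two opposite keys along its +x and -x, 9 mm wide, reaching 21 mm from the axis, z 8 to 18 mm; flange 56 mm across, z 26 to 31 mm; grip tab above. A half turn about z leaves it the same.
- tab_centre (a point): Centre of the plug's upright grip tab, 48 mm above the plug's origin. The tab is 34 mm long along the plug's x, 14 mm thick along its y (grip across this) and 34 mm high, z 31 to 65 mm of the plug.
- block: Fixed aluminium holding block, 100 (x) by 80 (y) by 36 mm high. Origin: centre of its underside, z up; the socket is on this axis. On top two dark index marks, 2 mm high, on its x axis at x = +40 and -40 mm, and 4 mm screw heads at the corners. Plug fully home: flange on the block, plug origin 10 mm above the block's origin; keys still lying on the ring: 20 mm above it.
- socket_mouth (a point): Centre of the socket's mouth at the block's top: round hole 46 mm across, 8 mm deep down to the ring inside; free depth under the mouth in the middle 28 mm. Axes as the block's. Pushes and side loads of the plug in the socket, added up, of over 50 N would count as forcing it.
- ring_top (a point): Centre of the steel ring's top face, 8 mm under the mouth; axes as the block's, not the ring's. Ring 12 mm thick, bore 27 mm, two opposite slots 11 mm wide for the keys. They start 0.3 to 1.5 rad counterclockwise (from above) of the block's x, unmeasured. The ring turns stiffly (0.15 N m), stays as left, and stops when the plug turning it clockwise has its x along the block's x.
- copper_coil: Bystander: bobbin wound with bare copper wire, 44 mm across, 24 mm high. Origin under its centre.
- flux_tin: Bystander: round flat tin, green lid on a white base, 57 mm across, 22 mm high. Origin under its centre.
- tape: Bystander: roll of blue tape lying flat, 72 mm across, 19 mm high. Origin under its centre.
- cutters: Bystander: side cutters with red handles lying flat, 155 x 54 x 12 mm. Origin under its centre.
Things that resemble listed ones, but are neither listed nor needed, are in the scene too. There is more than one size of the plug; the job needs the larger.

How it is judged:
By the outcome, as a careful person would: the job done as asked, in the order asked, and still so for the second after the job is handed in, with the robot touching nothing.
It also fails if it takes over 64 s, if anything falls off the work surface, if the arm or the gripper's body presses on something with over 40 N, if the wrist force passes 120 N, or if a joint passes its speed limit or range.

## Working session

There is one attempt and no reset: what is moved stays moved. The work goes in short steps, each a Python script; the robot and the scene stay as the last script left them, time stands still between calls to the robot, and variables do not carry over. Pictures are saved under pics/ and viewed, about 8 in all and at most 12, crops included, and the job is handed in when it is done.

```bash
ls; mkdir -p pics; cat > h.py <<'E'
import numpy as np, cv2
from plant import arm
def ray(p,px,z):
    K,R,t=(np.array(p[k],float) for k in("camera_matrix","R","t"))
    d=R.T@np.linalg.solve(K,[px[0],px[1],1]); c=-R.T@t.ravel()
    return c+d*(z-c[2])/d[2]
def proj(p,X):
    c=np.array(p["R"])@np.array(X)+np.array(p["t"]).ravel(); u=np.array(p["camera_matrix"])@c; return u[:2]/u[2]
E
python3 - <<'E'
from h import *
for n in("top","side"):
    p=arm.camera(n); cv2.imwrite(f"pics/{n}0.png",p["color"])
    R=np.array(p["R"]);print(n,"cam",-R.T@np.array(p["t"]).ravel(), "fwd",R[2])
    for t,z in(("plug",.03),("tab_centre",.048),("block",.03),("socket_mouth",.036)):
        for d in arm.look_for(p,t)[:4]: print(t,d, ray(p,d["centre"],z).round(3))
print(arm.get_obs())
E
```

```text
pics
top cam [ 0.46029526 -0.08451834  1.05958553] fwd [ 0.07562813 -0.03385676 -0.99656114]
plug {'centre': [371.8, 240.1], 'p': 0.68} [ 0.442 -0.242  0.03 ]
plug {'centre': [332.4, 216.8], 'p': 0.45} [ 0.497 -0.152  0.03 ]
tab_centre {'centre': [376.2, 239.0], 'p': 0.77} [ 0.445 -0.25   0.048]
tab_centre {'centre': [331.6, 215.7], 'p': 0.52} [ 0.499 -0.149  0.048]
block {'centre': [283.2, 230.1], 'p': 0.96} [ 0.467 -0.039  0.03 ]
socket_mouth {'centre': [280.7, 236.3], 'p': 0.7} [ 0.453 -0.033  0.036]
side cam [0.14433407 0.54816751 0.75592563] fwd [ 0.38373121 -0.64299165 -0.66280623]
plug {'centre': [367.2, 202.7], 'p': 0.67} [ 0.44  -0.241  0.03 ]
plug {'centre': [337.6, 218.4], 'p': 0.59} [ 0.487 -0.137  0.03 ]
tab_centre {'centre': [337.4, 215.5], 'p': 0.72} [ 0.485 -0.13   0.048]
tab_centre {'centre': [368.6, 201.6], 'p': 0.67} [ 0.431 -0.228  0.048]
block {'centre': [329.5, 247.1], 'p': 0.8} [ 0.455 -0.028  0.03 ]
block {'centre': [369.2, 200.4], 'p': 0.58} [ 0.439 -0.253  0.03 ]
socket_mouth {'centre': [330.2, 247.1], 'p': 0.79} [ 0.451 -0.024  0.036]
{'time': 0.5, 'q': array([-1.32676348e+00,  1.15980143e-01,  1.44163871e+00,  2.44036444e-06,
        1.58397265e+00, -3.77692399e-02]), 'qvel': array([-0.0012972 , -0.0010526 , -0.00047379, -0.00025653,  0.00041725,
       -0.00072957]), 'joint_efforts': array([ 1.11237493e-04, -7.20428181e+01, -6.22348738e+01,  7.78310350e-02,
        1.85658317e-02,  1.41984771e-06]), 'position': array([ 0.18772029, -0.64836938,  0.21863548]), 'eef_rot': array([ 7.99402006e-01, -6.00796499e-01,  1.21474423e-06, -5.85089746e-07]), 'ft_force': array([-0.69586267,  0.28534568, -0.08475045]), 'torque': array([ 0.02219228,  0.04455103, -0.02621794]), 'opening': 0.09284934200436203}
```

```bash
python3 - <<'E'
import cv2
a=cv2.imread("pics/top0.png")[170:310,230:430];b=cv2.imread("pics/side0.png")[160:300,270:420]
cv2.imwrite("pics/a.png",cv2.resize(a,None,fx=4,fy=4,interpolation=cv2.INTER_CUBIC))
cv2.imwrite("pics/b.png",cv2.resize(b,None,fx=4,fy=4,interpolation=cv2.INTER_CUBIC))
E
```

```text
(no output)
```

View pics/top0.png

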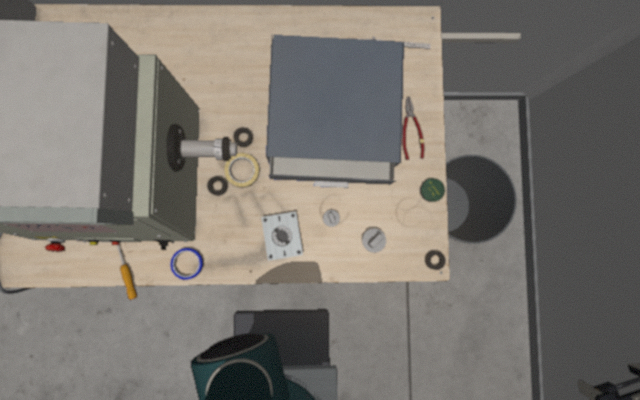

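View pics/a.png

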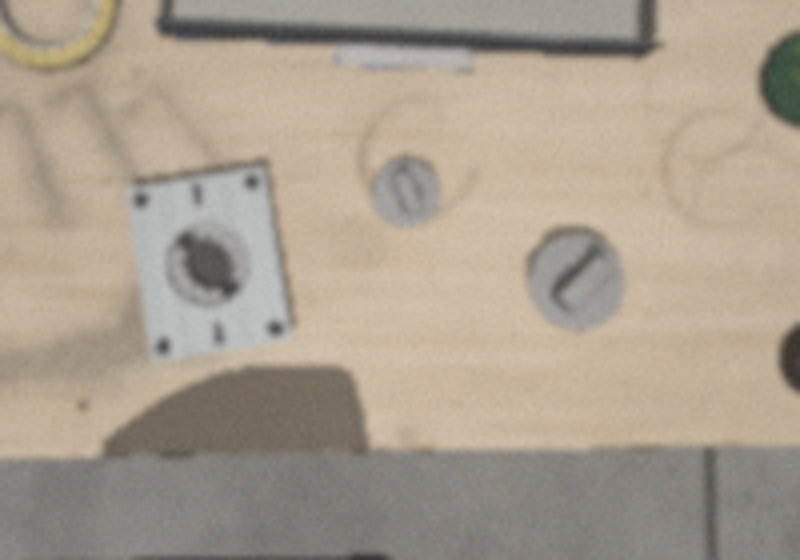

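View pics/b.png

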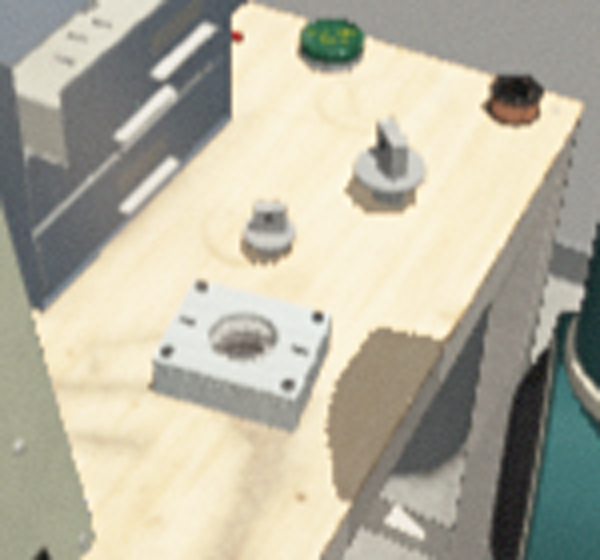

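The top view shows the block at about (282,236) px, with its slots running upper left to lower right, roughly 0.45 rad counterclockwise of the marks. The large plug is at (374,239) and the small decoy at (331,217). The side view agrees. Next I compute the poses from these features and check them with an overlay.

```bash
cat >> h.py <<'E'
def tp(px,o): return [(px[0]+.5)/4-.5+o[0],(px[1]+.5)/4-.5+o[1]]
E
python3 - <<'E'
from h import *
T=arm.camera("top");S=arm.camera("side")
cams={"top":(T,(230,170)),"side":(S,(270,160))}
pts={"top":([(197,195),(219,333)],[(140,200),(252,181),(162,346),(275,327)],[(188,238),(228,292)],(576,278)),
"side":([(300,350),(187,322)],[(202,287),(317,317),(167,352),(288,385)],[],(390,172))}
C=[];Y=[];P=[]
for n,(p,o) in cams.items():
    m,s,k,f=pts[n]
    M=[ray(p,tp(x,o),.038)[:2] for x in m]; Sx=[ray(p,tp(x,o),.039)[:2] for x in s]
    if n=="side": M=[M[1],M[0]]
    d=M[0]-M[1]; y=np.arctan2(d[1],d[0])
    print(n,"marks c",np.mean(M,0).round(4),"len",np.hypot(*d).round(4),"yaw",y.round(3),"screws c",np.mean(Sx,0).round(4))
    if k: Kx=[ray(p,tp(x,o),.024)[:2] for x in k]; e=Kx[0]-Kx[1]; print("slot",np.arctan2(e[1],e[0]),np.hypot(*e),np.mean(Kx,0))
    P.append(ray(p,tp(f,o),.0305)[:2]); print("plug",P[-1].round(4))
    C.append(np.mean(Sx,0));
c=np.mean(C,0); pl=np.mean(P,0); by=.15
# optimise plug yaw visually: draw overlay
def R2(a): return np.array([[np.cos(a),-np.sin(a)],[np.sin(a),np.cos(a)]])
def draw(img,p,o,s,ctr,yaw,poly,z,col):
    q=[proj(p,[*(np.array(ctr)+R2(yaw)@v),z]) for v in np.array(poly)]
    q=[((np.array(x)-o+.5)*s-.5) for x in q]
    cv2.polylines(img,[np.round(q).astype(int)],True,col,1)
circ=lambda r:[(r*np.cos(a),r*np.sin(a)) for a in np.linspace(0,6.28,60)]
box=lambda a,b:[(a,b),(-a,b),(-a,-b),(a,-b)]
tiles=[]
for n,p,pc in(("top",T,pl),("side",S,pl),("top",T,c),("side",S,c)):
    w=(50,37); u=proj(p,[*pc,.04]); o=np.round(u).astype(int)-np.array(w)//2; s=8
    im=cv2.resize(p["color"][o[1]:o[1]+w[1],o[0]:o[0]+w[0]],None,fx=s,fy=s,interpolation=cv2.INTER_CUBIC)
    if pc is pl:
        draw(im,p,o,s,pl,0,circ(.028),.031,(0,0,255)); draw(im,p,o,s,pl,-.72,box(.017,.007),.065,(0,255,0))
    else:
        draw(im,p,o,s,c,by,box(.05,.04),.036,(0,0,255)); draw(im,p,o,s,c,0,circ(.023),.036,(0,255,0)); draw(im,p,o,s,c,by+.45,box(.021,.0055),.028,(255,0,0))
    tiles.append(im)
cv2.imwrite("pics/ov.png",np.vstack([np.hstack(tiles[:2]),np.hstack(tiles[2:])]))
print(c,pl)
E
```

```text
top marks c [ 0.455  -0.0355] len 0.0792 yaw 0.152 screws c [ 0.4553 -0.0351]
slot 0.6301136646644654 0.038715078275913764 [ 0.45423119 -0.03479722]
plug [ 0.4442 -0.2466]
side marks c [ 0.4555 -0.0338] len 0.079 yaw 0.175 screws c [ 0.4556 -0.0343]
plug [ 0.4403 -0.2403]
[ 0.45542294 -0.03471147] [ 0.4422468  -0.24345141]
```

View pics/ov.png

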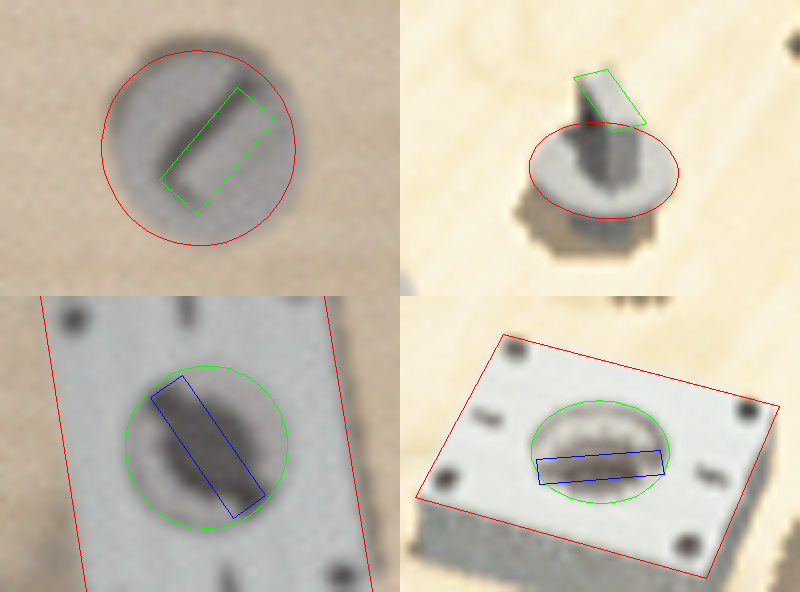

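The block overlay fits well in both views: centre (0.4554, -0.0347), yaw about 0.16. The plug's flange in the top view sits about 1.5 mm further to -y than drawn, so I use (0.443, -0.245) with yaw -0.72. Now I grasp it and look.

```bash
cat >> h.py <<'E'
from scipy.spatial.transform import Rotation as Ro
def down(a):
    x=np.array([np.cos(a),np.sin(a),0]); z=np.array([0,0,-1.]); return Ro.from_matrix(np.c_[x,np.cross(z,x),z]).as_quat()
def st(m=""):
    o=arm.get_obs(); R=Ro.from_quat(o["eef_rot"]).as_matrix()
    print(m,"t%.1f"%o["time"],"pos",o["position"].round(4),"a %.3f"%np.arctan2(R[1,0],R[0,0]),"F",o["ft_force"].round(1),"T",o["torque"].round(2),"op %.4f"%o["opening"],flush=True); return o
E
python3 - <<'E'
from h import *
P=[.443,-.245]; a=-.72-np.pi/2
print(arm.ik([*P,.14],down(a)))
arm.movep([*P,.14],down(a)); st()
arm.set_gripper(.05)
print(arm.line_to([*P,.035],vel=.1,force_limit=6)); st()
arm.set_gripper(0.0); st("grip")
arm.line_to([*P,.125],vel=.15); st("lift"); 
t=[]
for n in("top","side"):
    p=arm.camera(n); u=proj(p,[*P,.12]).astype(int); im=p["color"][u[1]-60:u[1]+60,u[0]-60:u[0]+60]; t.append(cv2.resize(im,(400,400)))
cv2.imwrite("pics/g.png",np.hstack(t))
E
```

```text
[-5.55573034e-01 -2.26929604e-01  1.89811524e+00 -4.44089210e-16
  1.47040702e+00  1.73522329e+00]
 t2.4 pos [ 0.443  -0.2455  0.1402] a -2.291 F [ 0.8 -0.6 -0.9] T [ 0.07 -0.02 -0.03] op 0.0929
False
 t4.4 pos [ 0.4433 -0.2452  0.0357] a -2.291 F [-0.6 -0.3  0.4] T [0.08 0.06 0.03] op 0.0501
grip t5.1 pos [ 0.443  -0.245   0.0351] a -2.291 F [0.1 0.5 0.7] T [0.05 0.02 0.03] op 0.0139
lift t5.8 pos [ 0.4426 -0.2448  0.1239] a -2.291 F [-0.4 -0.1 -2.6] T [0.1  0.05 0.04] op 0.0140
```

View pics/g.png

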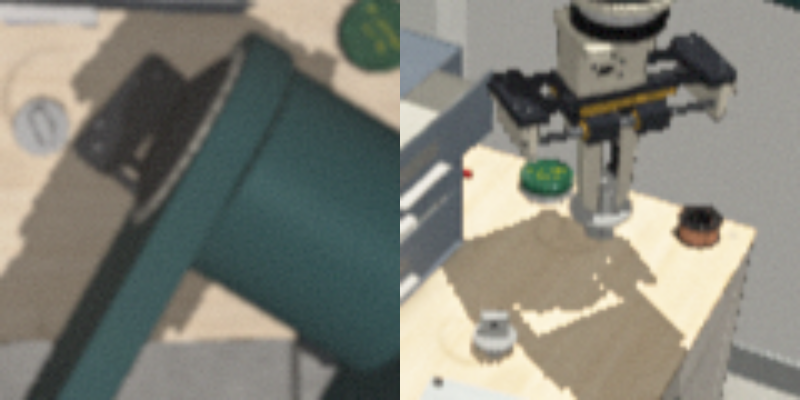

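The plug is held upright with 14 mm between the fingers. The side view shows the gripper body's long side running along the jaw direction, clear of the drawers. Next I move over the socket and do a guarded descent.

```bash
python3 - <<'E'
from h import *
C=[.4554,-.0347]; a=.16+.62-np.pi/2
arm.line_to([*C,.125],down(a),vel=.1); st("above")
arm.line_to([*C,.078],vel=.08); arm.dwell(.3); st("pre")
hit=arm.line_to([*C,.0465],vel=.02,force_limit=5); st(f"down {hit}")
E
```

```text
above t8.2 pos [ 0.4554 -0.0349  0.125 ] a -0.792 F [ 0.2  0.  -2.9] T [-0.09 -0.02  0.  ] op 0.0137
pre t9.2 pos [ 0.4555 -0.0347  0.0783] a -0.791 F [ 0.  -0.1 -2.4] T [-0.04 -0.03  0.01] op 0.0141
down True t10.1 pos [ 0.4552 -0.0349  0.0616] a -0.791 F [ 1.4 -3.4 -1.6] T [-0.7  -0.3  -0.05] op 0.0135
```

```bash
cat >> h.py <<'E'
F0=np.array([0,0,-2.5])
def press(xy,a,zmin,fz=5,n=10):
    """guarded descent, giving way sideways to contact; returns (xy, z, reached)"""
    for i in range(n):
        hit=arm.line_to([*xy,zmin],down(a),vel=.02,force_limit=fz); o=st(f"press {hit}")
        f=(o["ft_force"]-F0); z=o["position"][2]
        if not hit or z<zmin+.0008: return xy,z,True
        l=np.hypot(*f[:2])
        if l<2.5: return xy,z,False
        xy=np.array(xy)+f[:2]/l*min(.0008,.00018*l)
        arm.line_to([*xy,z+.0005],down(a),vel=.02)
    return xy,z,False
E
python3 - <<'E'
from h import *
print(press([.4554,-.0347],.78-np.pi/2,.0465,n=7))
E
```

```text
press True t10.4 pos [ 0.455  -0.0352  0.0608] a -0.791 F [ 1.6 -3.8 -2.5] T [-0.92 -0.43 -0.03] op 0.0142
press True t10.9 pos [ 0.4553 -0.0357  0.0588] a -0.791 F [ 0.6 -2.1 -3.2] T [-0.42 -0.21 -0.05] op 0.0137
(array([ 0.45569431, -0.03538833]), np.float64(0.058796086764821065), False)
```

```bash
sed -i 's/if l<2.5: return/if l<2.5 and f[2]>2: return/; s/min(.0008,.00018\*l)/min(.0008,.0002*l)/' h.py
python3 - <<'E'
from h import *
xy,z,ok=press([.4558,-.0357],.78-np.pi/2,.0465,n=8); print(xy,z,ok)
E
```

```text
press True t11.3 pos [ 0.4553 -0.0358  0.0544] a -0.791 F [ 0.2 -0.5  3.7] T [-0.2   0.   -0.04] op 0.0139
[0.4558, -0.0357] 0.05438136092989269 False
```

The keys now rest on the ring, with the TCP at 0.0544 m. Next I sweep clockwise under a light press.

```bash
python3 - <<'E'
from h import *
xy=np.array([.4556,-.0358]); z=.0545
for r in np.arange(.58,.27,-.05):
    a=.16+r-np.pi/2
    arm.line_to([*xy,z],down(a),vel=.02); print("rel",r.round(2),end=" ")
    xy,z,ok=press(xy,a,.0462,fz=5,n=4)
    if ok or z<.052: break
print(xy,z,ok)
E
```

```text
rel 0.58 press False t12.1 pos [ 0.4554 -0.0358  0.0459] a -0.831 F [ 0.2 -2.6 -4.9] T [-0.62  0.04 -0.02] op 0.0138
[ 0.4556 -0.0358] 0.045889293789446284 True
```

The plug dropped through at 0.58 rad. Now I seat it and turn it clockwise in steps, giving way to side loads.

```bash
python3 - <<'E'
from h import *
xy=np.array([.4556,-.0362]); a=.16+.58-np.pi/2
arm.line_to([*xy,.0463],down(a),vel=.02)
print(arm.line_to([*xy,.0435],vel=.01,force_limit=6)); o=st("seat")
z=o["position"][2]+.0002
for r in np.arange(.5,.04,-.09):
    a=.16+r-np.pi/2
    arm.line_to([*xy,z],down(a),vel=.02); o=st(f"r {r:.2f}")
    f=o["ft_force"]-F0; l=np.hypot(*f[:2])
    if l>2: xy=xy+f[:2]/l*min(.0006,.0001*l)
    if abs(o["torque"][2])>.5 or l>15: print("STOP");break
E
```

```text
True
seat t12.6 pos [ 0.4558 -0.0362  0.045 ] a -0.831 F [-1.7 -0.8  6. ] T [0.06 0.02 0.04] op 0.0138
r 0.50 t12.8 pos [ 0.4558 -0.0362  0.0453] a -0.909 F [ 0.7 -1.4 -2.1] T [-0.17 -0.28  0.04] op 0.0137
r 0.41 t13.1 pos [ 0.4557 -0.0362  0.0451] a -0.997 F [ 1.6  0.2 -2.4] T [-0.14 -0.32  0.  ] op 0.0136
r 0.32 t13.3 pos [ 0.4556 -0.0362  0.0451] a -1.086 F [ 1.4 -0.4 -2.9] T [-0.2  -0.27  0.06] op 0.0138
r 0.23 t13.6 pos [ 0.4555 -0.0362  0.0451] a -1.176 F [ 0.9 -0.5 -1.9] T [-0.16 -0.22  0.07] op 0.0141
r 0.14 t13.8 pos [ 0.4555 -0.0362  0.0451] a -1.265 F [ 1.   0.5 -2.5] T [-0.12 -0.14 -0.01] op 0.0135
r 0.05 t14.1 pos [ 0.4555 -0.0361  0.0451] a -1.355 F [-0.1  0.3 -3. ] T [ 0.01  0.03 -0.  ] op 0.0139
```

```bash
python3 - <<'E'
from h import *
xy=np.array([.4555,-.0361]); T0=None
for r in np.arange(.03,-.1,-.02):
    arm.line_to([*xy,.0452],down(.16+r-np.pi/2),vel=.02); o=st(f"r {r:.2f}")
    if abs(o["torque"][2])>.3: print("STOP");break
t=[]
for n in("top","side"):
    p=arm.camera(n); u=proj(p,[*xy,.04]).astype(int); im=p["color"][u[1]-40:u[1]+40,u[0]-40:u[0]+40]; t.append(cv2.resize(im,(400,400)))
cv2.imwrite("pics/k.png",np.hstack(t))
E
```

```text
r 0.03 t14.3 pos [ 0.4555 -0.0361  0.0451] a -1.378 F [ 0.  -0.9 -4.1] T [-0.15 -0.1   0.13] op 0.0135
r 0.01 t14.6 pos [ 0.4554 -0.0361  0.0451] a -1.400 F [ 0.1 -0.  -4.2] T [-0.09 -0.13  0.09] op 0.0142
r -0.01 t14.8 pos [ 0.4554 -0.0361  0.0452] a -1.420 F [ 0.5 -0.4 -3.4] T [-0.04 -0.11  0.13] op 0.0140
r -0.03 t15.1 pos [ 0.4554 -0.0361  0.0451] a -1.440 F [ 0.6 -0.4 -4.5] T [ 0.03 -0.06  0.26] op 0.0138
r -0.05 t15.3 pos [ 0.4555 -0.0361  0.0452] a -1.460 F [ 1.4 -0.5 -5.4] T [ 0.04 -0.07  0.54] op 0.0139
STOP
```

View pics/k.png

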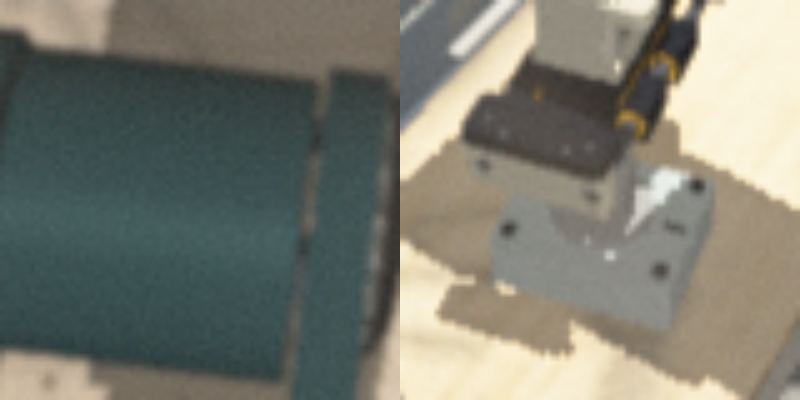

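Torque rose from 0.13 to 0.54 N m, so the plug is at its stop. The side view shows the flange on the block. I relax the twist, seat it lightly, release, retreat and check.

```bash
python3 - <<'E'
from h import *
xy=np.array([.4555,-.0361])
arm.line_to([*xy,.0452],down(.13-np.pi/2),vel=.02); st("relax")
arm.line_to([*xy,.0435],vel=.01,force_limit=5); o=st("seat")
arm.line_to([*xy,o["position"][2]+.0003],vel=.02); st()
arm.set_gripper(.04); st("open")
arm.line_to([*xy,.16],vel=.1)
arm.movep([.33,-.42,.25],down(-1.6)); st()
t=[]
def dr(im,p,o,s,yaw,poly,z,col):
    c,sn=np.cos(yaw),np.sin(yaw)
    q=[(proj(p,[xy[0]+c*x-sn*y,xy[1]+sn*x+c*y,z])-o+.5)*s-.5 for x,y in poly]; cv2.polylines(im,[np.round(q).astype(int)],True,col,1)
for n in("top","side"):
    p=arm.camera(n); u=proj(p,[*xy,.04]).astype(int); o=u-[33,33]; im=cv2.resize(p["color"][o[1]:o[1]+66,o[0]:o[0]+66],None,fx=6,fy=6,interpolation=cv2.INTER_CUBIC)
    k=im.copy(); s=6
    dr(k,p,o,s,0,[(.028*np.cos(v),.028*np.sin(v)) for v in np.linspace(0,6.28,50)],.041,(0,0,255))
    dr(k,p,o,s,.15,[(.017,.007),(-.017,.007),(-.017,-.007),(.017,-.007)],.075,(0,255,0)); 
    t.append(np.hstack([im,k]))
cv2.imwrite("pics/end.png",np.vstack(t)[:, :][:800]); cv2.imwrite("pics/end.png",cv2.resize(np.vstack(t),(600,600)))
E
```

```text
relax t15.7 pos [ 0.4555 -0.0361  0.0452] a -1.441 F [ 0.5 -0.1 -6. ] T [ 0.06 -0.07  0.22] op 0.0140
seat t15.9 pos [ 0.4555 -0.0361  0.045 ] a -1.441 F [-2.9  0.5  5.9] T [0.14 0.37 0.22] op 0.0139
 t16.2 pos [ 0.4556 -0.0361  0.0455] a -1.441 F [-1.2  0.1 -1. ] T [0.14 0.19 0.22] op 0.0135
open t16.8 pos [ 0.4555 -0.0361  0.0453] a -1.441 F [0.5 0.3 0.5] T [-0.02  0.    0.05] op 0.0403
 t19.6 pos [ 0.3305 -0.4193  0.2497] a -1.599 F [ 0.4 -0.3 -0. ] T [-0.01  0.02 -0.02] op 0.0391
```

View pics/end.png

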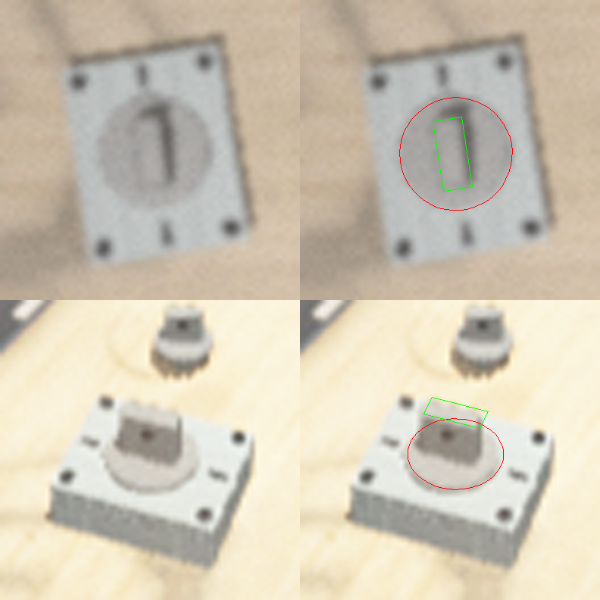

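The final view shows the flange flat on the block, with the tab in line with both marks (top view, marks at (143,75) and (168,235)). Nothing is touching the robot, so I hand it in.

```bash
python3 -c "
from h import *
arm.dwell(.3); print(arm.sign_off())"
```

```text
the job is handed in; nothing more can be done
None
```

The larger plug is fully home in the block, turned clockwise to its stop, and released. I handed the job in at about 20 s on the robot's clock; no verdict was reported.

**Fit:** The plug caught lightly at the mouth and was eased sideways. The keys rested on the ring with the TCP at 54.4 mm. After a small clockwise turn they found the slots about 0.58 rad counterclockwise of the block's x. The plug then seated with the TCP at 45.0 mm, which is the fully-home height. Every force I read stayed below about 10 N.

**Turn to the stop:** The torque rose from about 0.13 to 0.54 N m at the stop. I eased the twist and released the plug there.

**Last checks:** Both cameras show the flange flat on the block and the tab in line with the two marks, with the robot clear. Two readings did not quite agree:
- **Plug centre:** the plug sits about 1 to 2 mm from where I drew it in the overlay. I put this down to an off-centre grip along the tab.
- **Ring torque:** the torque at the pauses during most of the turn read near zero instead of the stated 0.15 N m. I have no firm explanation for this.

I did not measure the other things on the bench again at the end. The arm never worked near them, apart from the smaller plug, which was still standing in the last picture.

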